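# Index a cassette carrier and snap its tray out

## Robot

A 7-joint arm with a two-finger parallel gripper is mounted at the origin on a cart in front of the work surface, level with it; the furniture and walls round the work are solid. World frame = base frame: x ahead of the robot, y to its left, z up, the work surface at z = 0. Lengths are in m, angles in degrees, forces in N, time in s.
With the tool pointing down it reaches from about 0.425 to 0.875 m from the base axis. Payload 4.7 kg.
Tool frame: the origin (TCP) lies on the centre line of the jaws, within the pads' length; the fingertips stand 14 mm ahead of it and the grasp point (between the pads) lies 5 mm behind it; z points along the fingers, y is the line along which they close (so a half turn about z gives the same grasp; the last joint's range is limited). The gripper opens to 87 mm and grips with 3 to 60 N. Pads are 19 mm wide; open, the fingers measure 117 mm over their backs; the gripper's body (75 mm by 190 mm) begins 51 mm behind the grasp point.
Start: joints at [-62.389, 18.392, -4.016, 83.108, 1.295, 78.541, -3.26], TCP at [0.293, 0.58, 0.209] pointing down, gripper open.
Joint ranges: [-163.93, 163.93], [-17.29, 119.83], [-79.2, 71.16], [3.27, 140.29], [-89.18, 269.18], [5.43, 117.66], [-154.24, 154.24]. Speed limits (degrees/s): [147.25, 147.25, 180, 180, 180, 180, 180].

## Interface

Orientations are given as [roll, pitch, yaw] about the fixed x, y, z axes, in that order (R = Rz(yaw) Ry(pitch) Rx(roll)).
In Python, from cell import env gives the robot as it stands.
- The arm moves only by the tool jog_arm, never from a script. Its argument "motion" is a list that holds one entry, the list of rows, each a list of 7 numbers: the shift along the tool's x, y, z in units of 0.1 m (1.0 is 0.1 m), then the turn, a rotation vector about the tool's x, y, z in units of 180 degrees (1.0 is 180 degrees), then the closure, from 0 (fully open) to 1 (shut). A call has 1 to 5 rows; each row is the pose to reach, as a shift and turn from the pose commanded when the call began, along the tool's axes at that moment, turning the shorter way round; what a row does not reach only later rows make up. A row lasts 1/10 s, in which the tool goes at most 50 mm and 8.59 degrees, less where a joint would pass 70% of its speed; a pose out of reach is approached as far as the arm can. A call with a number of a shift or a turn outside -1 to 1 is refused whole. A call with a gripper value outside its range is refused whole. The fingers move at their own pace and stop on an object; "grip_force" is the grip in N (left out, the last holds). Time passes only in rows, so rows that repeat a pose let the fingers close. It gives the time, the measured TCP pose, the force, the opening and the grip force at its end, in the units of the state.
- env.get_obs(): the state, without advancing time (a new reading comes with each control period).
- env.read_camera(name): name is "side" or "top" or "wrist"; returns (picture, depth): 400x640x3 uint8, red, green, blue; 400x640 float32, m along the optical axis (not along the pixel's ray), 0 where there is no reading.
- env.camera_info(name): a dict with "camera_matrix" (3x3 intrinsics, pixels), "origin" and "orientation" of the camera in the world; the wrist camera has in their place "mount" (4x4, takes a point from camera to tool coordinates, whose origin is the TCP and whose axes are the flange's). Camera axes: x right, y down, z forward; pixel columns grow to the right and rows downward; lengths in m; the calibration is good to about 2 mm. A picture is of the moment at which its call begins: read the wrist's pose just before it. camera_info takes no time and is no camera call.
- env.sign_off(): hands the job in; it is judged then, once.
The state is a dict: "time_s": time; "qpos": joint angles; "joint_velocities": joint speeds; "effort": joint torques, N m; "tool_pos": TCP position; "tool_rot": TCP orientation; "force": force on the tool from outside, world axes, zero at the start; "wrist_torque": the same for the moment, N m; "grip_width": finger opening in m; "grasp_force": force on a finger pad.
Only numpy, scipy, OpenCV 4.12 (cv2) and the standard library are available. Lean on these libraries where they do the work, as an engineer would, in place of code of your own. Each camera call takes 0.05 s, during which the arm holds its last target. There are 200 camera calls.

## Task

The steel instrument tray is snapped into the grey carrier on the rail, and is to come out on to the open landing plate: take the shut case off that plate and lay it flat on the worktop, push the carrier along the rail until it clicks in at the landing's station, then hook the tray's handle bar and pull the tray out of its catches, kept level, until all of it lies on the plate. Leave the carrier at that station and do not shift the bottles or the can.

Things in the scene. Friction and masses are not known exactly. Their poses are not given: they have to be found in the camera images.
- rail: fixed rail, plate 110 (x) by 470 mm (y), 10 mm high; origin on the worktop at its middle station, y along its run, -x to the robot. Stations at y = -140, 0, +140. Guide rods 18 mm high at x = -35 and +40; between them nothing is above 15 mm. End blocks 26 mm high at y = +-222 to 235. Its middle guard, 45 mm high, 120 long, x -58 to -66, bars the tray's way out
- carrier (a joint): carrier's place along the rail's +y, m: 0 at the middle station (start), +-0.14 at the others, end stops +-0.156. A sprung ball holds it within 0.4 mm at a station: about 7 N to push out of a catch, 7 N more to enter the next, 1 N between; within 6 mm of a station the catch draws it in
- carrier_mid (a point): centre of the grey carrier's floor top, 24 mm above the worktop, axes as the rail's. An open-fronted cradle 127 mm wide (y), x -55 to +62, flat outer side walls from 18 to 52 mm above the worktop; steel lips hold the tray down, so that it leaves only towards -x
- tray: loose steel tray, 0.25 to 0.5 kg, 110 (x) by 104 mm (y) over its flanges, 22 high; origin under its middle, at carrier_mid at the start, axes as the rail's. Open inside, 102 by 80 mm, contents (3 fixed instruments) up to 13 mm above its underside. Two sprung balls in the carrier hold it: about 12 N pull to -x at first, nothing after 8 mm, then friction. Before a guard it moves only 3 mm
- tray_handle (a point): middle of the tray's handle bar, 9 mm thick, 88 mm long along y, on two posts 72 mm apart inside; 42 mm above the tray's underside (66 above the worktop) and 8 mm in front of the tray's middle. Behind it (+x) the tray is open for 54 mm up to its rear wall: room for fingertips to go down and hook it
- landing: fixed landing plate in front of the +y or the -y station, axes as the rail's; origin on the worktop under its middle, 128 mm in front (-x) of the rail's origin line. Plate 136 (x) by 120 mm, top 23 mm up; side fences (108 mm apart) and front stop (inner face x = -68) 8 mm above it. The tray's origin is at x = -13 mm when it meets the stop; its rear leaves the carrier at x = +18 mm
- guard: fixed closed bay before the other outer station: foot plate 6 mm thick (x -10 to +70 mm) with an upright guard 45 mm high, 120 long at x +62 to +70 that bars the tray. Origin on the worktop 128 mm in front of the rail's line; axes as the rail's
- oil_can: aerosol can, 52 mm diameter, 171 mm tall, standing on the closed bay's foot plate; origin under its middle. Leave alone
- case: loose shut instrument case, a plain closed box 60 (x) by 120 mm (y), 22 high, lying on the landing plate in the tray's way, its long side (its own y) roughly along the rail's x, Origin under its middle, 23 mm above the worktop at the start. There is free worktop in front of the middle guard, 160 mm (y) wide between the bays, x -70 to -190 mm in the rail's frame
- bottle: green bottle, 61 mm diameter, 193 mm tall, behind the rail; origin under its middle. Leave alone
- dropper: small brown dropper bottle, 34 mm diameter, 102 mm tall, behind the rail; origin under its middle. Leave alone
Not all that is in view belongs to the job. There is more than one size of the case; the job needs the smaller.

How it is judged:
By the outcome, as a careful person would: the job done as asked, in the order asked, and still so for the second after the job is handed in, with the robot touching nothing.
It also fails if it takes over 69 s, if anything falls off the work surface, if the arm or the gripper's body presses on something with over 40 N, if the wrist force passes 120 N, or if a joint passes its speed limit or range.

## Working session

There is one attempt and no reset: what is moved stays moved. The work goes in short steps, Python scripts to look and compute and a tool call to move; the robot and the scene stay as the last step left them, time stands still between calls to the robot, and variables do not carry over. Pictures are saved under pics/ and viewed, at most 10 in all, crops included, and the job is handed in when it is done.

Besides the shell and the picture viewer there is one more tool, called after "Call:" as name(argument=value, ...), one argument or row to a line, values as JSON. jog_arm: Moves the arm, as the interface text tells. Shifts and turns lie within -1 to 1; 1 stands for 0.1 m of shift or 180 degrees of turn. Its arguments: {"type":"object","properties":{"motion":{"type":"array","items":{"type":"array","items":{"type":"array","items":{"type":"number"}}}},"grip_force":{"type":"number"}},"required":["motion"]}

```bash
ls; mkdir -p pics
cat > h.py <<'E'
import numpy as np, cv2
from scipy.spatial.transform import Rotation as R
from cell import env
def cam(name):
    o=env.get_obs(); im,d=env.read_camera(name); i=env.camera_info(name); K=np.array(i["camera_matrix"])
    if name=="wrist":
        T=np.eye(4); T[:3,:3]=rot(o["tool_rot"]); T[:3,3]=o["tool_pos"]; T=T@np.array(i["mount"])
    else:
        T=np.eye(4); T[:3,3]=i["origin"]; q=np.array(i["orientation"]); T[:3,:3]=q if q.shape==(3,3) else rot(q)
    return im,d,K,T
def rot(r): return R.from_euler("xyz",r,degrees=True).as_matrix()
def cloud(d,K,T):
    v,u=np.indices(d.shape); p=np.stack([(u-K[0,2])/K[0,0]*d,(v-K[1,2])/K[1,1]*d,d],-1)
    P=p@T[:3,:3].T+T[:3,3]; P[d==0]=np.nan; return P
def plane(u,v,z,K,T):
    r=T[:3,:3]@np.array([(u-K[0,2])/K[0,0],(v-K[1,2])/K[1,1],1]); return T[:3,3]+r*(z-T[2,3])/r[2]
E
python3 - <<'E'
from h import *
print(env.get_obs())
for n in ("top","side"):
    print(n,env.camera_info(n)); im,d,K,T=cam(n); cv2.imwrite(f"pics/{n}0.png",im[...,::-1]); np.savez(f"{n}0.npz",im=im,d=d,K=K,T=T)
print(env.camera_info("wrist"))
E
```

```text
pics
{'time_s': 0.0, 'qpos': array([-62.38863146,  18.43876755,  -4.01586002,  83.17660101,
         1.29517112,  78.54147835,  -3.26091965]), 'joint_velocities': array([ 0.02160609, -0.00618961,  0.0354792 , -0.02584108, -0.00862065,
        0.03455084, -0.06774719]), 'effort': array([-6.43753697e-05, -4.91278303e+01, -4.03972026e-01, -3.12526309e+01,
       -6.38717436e-02,  4.38043533e-02,  1.79892613e-04]), 'tool_pos': array([0.29288081, 0.57960503, 0.20785003]), 'tool_rot': array([-1.79888412e+02,  5.96088902e-03,  1.53197851e+02]), 'force': array([ 1.3063515 , -0.03321933,  0.99584429]), 'wrist_torque': array([-0.02501276,  0.01133031, -0.03605014]), 'grasp_force': 0.0, 'grip_width': 0.08717415280070466}
top {'camera_matrix': array([[367.38585999,   0.        , 321.18460571],
       [  0.        , 367.38585999, 189.82994156],
       [  0.        ,   0.        ,   1.        ]]), 'origin': array([0.36147741, 0.00382014, 1.12860581]), 'orientation': array([-169.55776852,    0.39172178,  -89.97714318])}
side {'camera_matrix': array([[366.15960773,   0.        , 314.33694652],
       [  0.        , 366.15960773, 199.41420625],
       [  0.        ,   0.        ,   1.        ]]), 'origin': array([ 0.25990759, -0.62453209,  0.68146123]), 'orientation': array([-132.03852491,    0.84508669,  -24.19992   ])}
{'camera_matrix': array([[312.66264061,   0.        , 321.53226796],
       [  0.        , 312.66264061, 201.42299893],
       [  0.        ,   0.        ,   1.        ]]), 'mount': array([[-7.67370828e-05, -9.65090166e-01, -2.61917861e-01,
         7.18986373e-02],
       [ 9.99999942e-01,  1.31298876e-05, -3.41361233e-04,
         3.27240300e-04],
       [ 3.32883321e-04, -2.61917871e-01,  9.65090109e-01,
        -1.75699566e-01],
       [ 0.00000000e+00,  0.00000000e+00,  0.00000000e+00,
         1.00000000e+00]])}
```

View pics/top0.png

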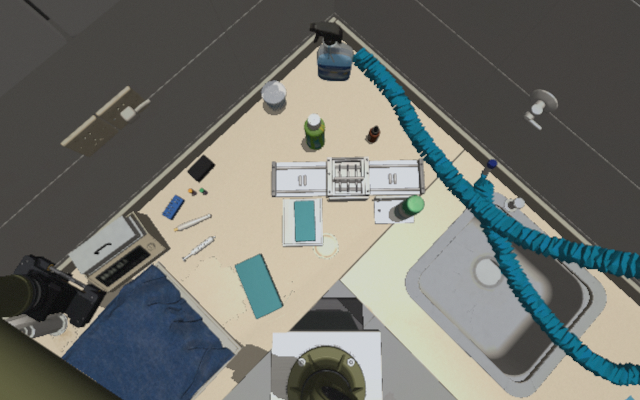

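View pics/side0.png

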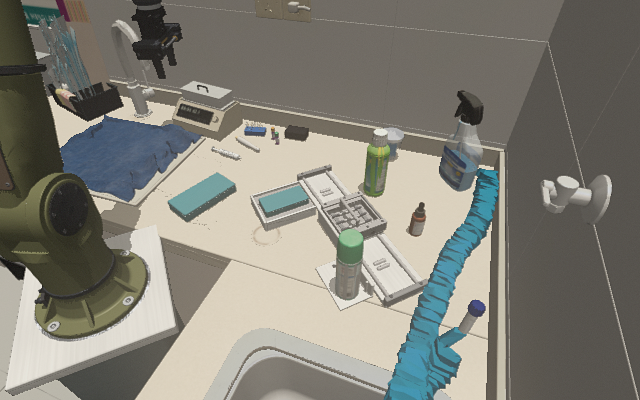

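The top view shows the rail from (272,180) to (423,177) and the carrier with the tray at (348,178). The landing plate, with the small teal case on it, is at (303,221), which is the +y side. The can is at (412,205), the bottle at (315,132) and the dropper at (373,134). The larger case, a decoy, is at (258,286).

Run:
```python
from h import *
for n in ("top","side"):
    f=np.load(n+"0.npz"); im,d,K,T=[f[k] for k in("im","d","K","T")]
    P=cloud(d,K,T); 
    hsv=cv2.cvtColor(im,cv2.COLOR_RGB2HSV)
    teal=cv2.inRange(hsv,(80,60,60),(96,255,255))
    cs,_=cv2.findContours(teal,0,2)
    for c in cs:
        if cv2.contourArea(c)<150: continue
        (u,v),s,a=cv2.minAreaRect(c)
        m=np.zeros(teal.shape,np.uint8); cv2.drawContours(m,[c],-1,1,-1)
        z=np.nanmedian(P[m>0][:,2])
        if not .01<z<.08: continue
        w=np.array([plane(*q,z,K,T)[:2] for q in c[:,0]+0.0],np.float32)
        q=P[(m>0)&(abs(P[...,2]-z)<.006)]
        print(n,"teal",(u,v),"z",z,"world rect",cv2.minAreaRect(w*1000),"cloudrect",cv2.minAreaRect((q[:,:2]*1000).astype(np.float32)))
    # region heights
    reg=(P[...,0]>.38)&(P[...,0]<.75)&(abs(P[...,1])<.35)
    print("table z",np.nanmedian(P[reg&(abs(P[...,2])<.01)][:,2]))
    for lo,hi in((.005,.015),(.021,.03),(.038,.05),(.048,.056),(.058,.072)):
        mk=(reg&(P[...,2]>lo)&(P[...,2]<hi)).astype(np.uint8)
        k,lab,st,ce=cv2.connectedComponentsWithStats(mk)
        for i in range(1,k):
            if st[i,4]<25: continue
            q=P[lab==i]; (c,s,a)=cv2.minAreaRect((q[:,:2]*1000).astype(np.float32))
            print(n,(lo,hi),st[i],np.round(c),np.round(s),round(a,1),"z",np.median(q[:,2]).round(4))
    cv2.imwrite(f"pics/{n}c.png",cv2.resize((im[130:260,240:460] if n=="top" else im[150:310,220:440])[...,::-1],None,fx=3.6,fy=3.6,interpolation=2)[:600])
```

```text
top teal (608.5328979492188, 369.8876953125) z 0.04770171379895838 world rect ((60.42863464355469, -773.1177978515625), (165.63626098632812, 60.708030700683594), 74.1006851196289) cloudrect ((60.541053771972656, -775.6917114257812), (164.20834350585938, 57.21829605102539), 74.41181945800781)
top teal (566.8986206054688, 341.2630310058594) z 0.05140656999811122 world rect ((134.5302734375, -666.9473266601562), (94.56753540039062, 57.46198654174805), 45.247684478759766) cloudrect ((137.71609497070312, -671.5181274414062), (95.41095733642578, 48.46611785888672), 49.51133728027344)
top teal (258.4201354980469, 285.90826416015625) z 0.030019397406602755 world rect ((281.68701171875, 194.18014526367188), (164.6725311279297, 82.9025650024414), 24.718313217163086) cloudrect ((281.307373046875, 194.8177490234375), (164.41061401367188, 84.01678466796875), 24.313093185424805)
top teal (304.2177734375, 220.75103759765625) z 0.04436690158704559 world rect ((469.2989196777344, 61.46818542480469), (118.47865295410156, 57.95722961425781), 2.6249520778656006) cloudrect ((469.6590576171875, 61.4866523
[... 7239 characters left out ...]
056) [412 217  14   7  38] [ 733. -159.] [14. 31.] 55.2 z 0.0515
side (0.048, 0.056) [336 281  24   9  56] [ 492. -250.] [16. 47.] 62.6 z 0.0518
side (0.058, 0.072) [365 172  21  10  80] [715.  16.] [21. 55.] 50.4 z 0.0651
side (0.058, 0.072) [340 198  20  27 104] [592. -68.] [ 9. 88.] 0.9 z 0.0701
side (0.058, 0.072) [412 212  14   9  75] [ 733. -155.] [20. 32.] 37.9 z 0.0621
side (0.058, 0.072) [438 239  30  50 311] [ 707. -298.] [132.  54.] 34.8 z 0.0691
side (0.058, 0.072) [430 273   8  12  28] [ 648. -316.] [33. 11.] 67.2 z 0.0693
side (0.058, 0.072) [336 275  25  12  99] [ 492. -250.] [18. 48.] 61.4 z 0.0646
side (0.058, 0.072) [419 284  13  18  91] [ 616. -336.] [41. 13.] 27.7 z 0.068
```

View pics/topc.png

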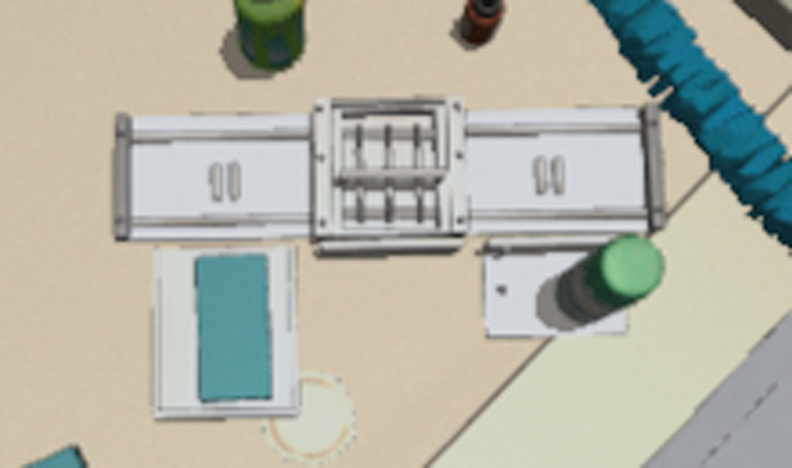

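Rail yaw is about 1°, with its origin near (0.602, -0.070). The landing is on the +y side at about (0.472, 0.068). The case is at (0.469, 0.061), yaw 2.3°, top at z 0.045. Bringing the tool over the case.

Call:
jog_arm(
  motion=[
    [[-0.33,-0.33,0,0,0,0,0],[-0.67,-0.67,0,0,0,0,0],[-1,-1,0,0,0,0,0],[-1,-1,0,0,0,0,0]],
  ],
)

```text
time_s: 0.5
tool_pos: [0.3416, 0.4387, 0.2088]
tool_rot: [-179.8, 0.2, 152.6]
force: [0.7, 0.1, 0.0]
grip_width: 0.0869
grasp_force: 0.0
```

Call:
jog_arm(
  motion=[
    [[-0.33,-0.33,0,0,0,0,0],[-0.67,-0.67,0,0,0,0,0],[-1,-1,0,0,0,0,0],[-1,-1,0,0,0,0,0]],
  ],
)

```text
time_s: 0.9
tool_pos: [0.3846, 0.3049, 0.209]
tool_rot: [-179.9, 0.1, 152.6]
force: [0.3, 0.2, 1.1]
grip_width: 0.0868
grasp_force: 0.0
```

Call:
jog_arm(
  motion=[
    [[-0.33,-0.33,0,0,0,0,0],[-0.67,-0.67,0,0,0,0,0],[-1,-1,0,0,0,0,0],[-1,-1,0,0,0,0,0]],
  ],
)

```text
time_s: 1.3
tool_pos: [0.4278, 0.171, 0.2091]
tool_rot: [-179.9, 0.1, 152.6]
force: [-0.5, 0.5, 0.1]
grip_width: 0.0869
grasp_force: 0.0
```

Call:
jog_arm(
  motion=[
    [[-0.3,-0.3,0,0,0,-0.04,0],[-0.6,-0.6,0,0,0,-0.08,0],[-0.92,-0.84,0,0,0,-0.12,0],[-0.92,-0.84,0,0,0,-0.162,0],[-0.92,-0.84,0,0,0,-0.162,0]],
  ],
)

```text
time_s: 1.8
tool_pos: [0.4701, 0.0607, 0.2088]
tool_rot: [180.0, -0.0, -177.7]
force: [0.2, 1.1, 0.3]
grip_width: 0.0869
grasp_force: 0.0
```

```bash
cat > teal.py <<'E'
from h import *
im,d,K,T=cam("wrist"); P=cloud(d,K,T); hsv=cv2.cvtColor(im,cv2.COLOR_RGB2HSV)
teal=cv2.inRange(hsv,(80,60,60),(96,255,255)); cs,_=cv2.findContours(teal,0,2)
for c in cs:
    if cv2.contourArea(c)<1500: continue
    m=np.zeros(teal.shape,np.uint8); cv2.drawContours(m,[c],-1,1,-1); z=np.nanmedian(P[m>0][:,2])
    w=np.array([plane(*q,z,K,T)[:2] for q in c[:,0]+0.0],np.float32)*1000
    print("case z",z,cv2.minAreaRect(w),"bbox px",cv2.boundingRect(c))
E
python3 - <<'E'
exec(open("teal.py").read())
cv2.imwrite("pics/w1.png",im[...,::-1]); np.savez("w1.npz",im=im,d=d,K=K,T=T)
for lo,hi in((.02,.0275),(.0285,.034)):
    mk=((P[...,2]>lo)&(P[...,2]<hi)&(P[...,0]<.56)).astype(np.uint8); k,lab,st,ce=cv2.connectedComponentsWithStats(mk)
    for i in range(1,k):
        if st[i,4]>150:
            q=P[lab==i]; print((lo,hi),st[i],cv2.minAreaRect((q[:,:2]*1000).astype(np.float32)),np.median(q[:,2]))
print(env.get_obs()["tool_pos"])
E
```

```text
case z 0.04498197549727942 ((468.39324951171875, 63.30724334716797), (117.5682373046875, 57.936187744140625), 2.822624921798706) bbox px (296, 128, 55, 105)
case z 0.03047497256941678 ((310.9350280761719, 208.7740478515625), (100.20494079589844, 84.52666473388672), 24.53771209716797) bbox px (418, 0, 105, 97)
(0.02, 0.0275) [417   0  33  99 323] ((326.5869140625, 173.15419006347656), (103.91969299316406, 2.451416015625), 25.172483444213867) 0.024261717213659162
(0.02, 0.0275) [ 283  120   99  115 4823] ((470.1112060546875, 71.03704071044922), (136.0353240966797, 109.25091552734375), 0.9578412771224976) 0.022990112968648113
(0.02, 0.0275) [ 65 174  32  40 198] ((494.3919372558594, -219.08055114746094), (50.10074996948242, 21.130603790283203), 20.83440589904785) 0.02385998861135527
(0.02, 0.0275) [166 226  98   7 202] ((534.5594482421875, -67.57945251464844), (118.68531799316406, 5.227944374084473), 88.94538116455078) 0.02394225991283508
(0.0285, 0.034) [ 420    0  104   97 7048] ((310.6715393066406, 211.0641632080078), (100.73477172851562, 83.80655670166016), 24.499488830566406) 0.0305021744032066
(0.0285, 0.034) [ 277  114  110  124 1797] ((466.80255126953125, 70.60885620117188), (141.5230255126953, 119.96833801269531), 0.958840548992157) 0.030964097342282282
[0.46977123 0.06181063 0.20874326]
```

View pics/w1.png

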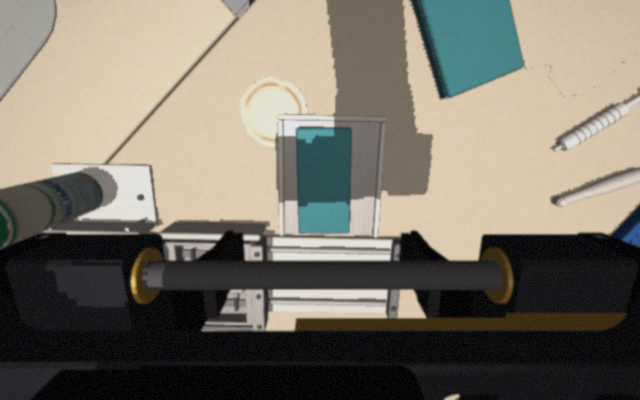

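The wrist view shows the case at bbox px (296,128,55,105) inside the landing plate. It gives the landing origin at (0.470, 0.071) with yaw 0.96°, so the rail origin is at about (0.600, -0.067). The sizes match the ones given. Grasping the case with the tips above the 31 mm fences.

Call:
jog_arm(
  motion=[
    [[0,0.01,0.4,0,0,0,0],[0,0.01,0.8,0,0,0,0],[0,0.01,1,0,0,0,0],[0,0.01,1,0,0,0,0]],
  ],
  grip_force=25,
)

```text
time_s: 2.25
tool_pos: [0.4668, 0.0628, 0.1059]
tool_rot: [-179.9, -0.4, -177.6]
force: [-0.2, -0.5, -0.6]
grip_width: 0.0869
grasp_force: 0.0
```

Call:
jog_arm(
  motion=[
    [[0,0,0.3,0,0,0,0],[0,0,0.5,0,0,0,0],[0,0,0.61,0,0,0,0],[0,0,0.61,0,0,0,0],[0,0,0.61,0,0,0,0]],
  ],
)

```text
time_s: 2.75
tool_pos: [0.4708, 0.0623, 0.0491]
tool_rot: [180.0, 0.1, -177.6]
force: [0.8, -0.1, -0.1]
grip_width: 0.0873
grasp_force: 0.0
```

Call:
jog_arm(
  motion=[
    [[0,0,0,0,0,0,1],[0,0,0,0,0,0,1],[0,0,0,0,0,0,1],[0,0,0,0,0,0,1],[0,0,0,0,0,0,1]],
  ],
)

```text
time_s: 3.25
tool_pos: [0.4699, 0.0617, 0.0481]
tool_rot: [180.0, 0.0, -177.6]
force: [-0.7, 0.3, -0.0]
grip_width: 0.0549
grasp_force: 0.0
```

Call:
jog_arm(
  motion=[
    [[0,0,0,0,0,0,1],[0,0,0,0,0,0,1],[0,0,0,0,0,0,1]],
  ],
)

```text
time_s: 3.55
tool_pos: [0.4698, 0.0616, 0.0479]
tool_rot: [180.0, -0.0, -177.6]
force: [-0.4, -0.5, 0.6]
grip_width: 0.0311
grasp_force: 0.0
```

Run:
```python
exec(open("teal.py").read())
im2,d2,K2,T2=cam("side"); cv2.imwrite("pics/a1.png",np.hstack([cv2.resize(im[60:330,160:460],(400,360))[...,::-1],cv2.resize(im2[130:265,220:370],(400,360))[...,::-1]]))
o=env.get_obs();print(o["grip_width"],o["grasp_force"],o["tool_pos"])
```

```text
case z 0.04508482343266443 ((514.91064453125, 63.957733154296875), (20.645078659057617, 49.29265213012695), 2.3841333389282227) bbox px (284, 289, 76, 29)
case z 0.04493667901072654 ((446.46722412109375, 62.3807487487793), (75.9346694946289, 58.1468391418457), 2.5009684562683105) bbox px (273, 136, 103, 125)
case z 0.030387280198606537 ((343.8658752441406, 205.9274444580078), (45.25675964355469, 53.96001434326172), 20.579988479614258) bbox px (535, 0, 105, 81)
0.022881867607665734 0.0 [0.46982303 0.06166012 0.04793794]
```

View pics/a1.png

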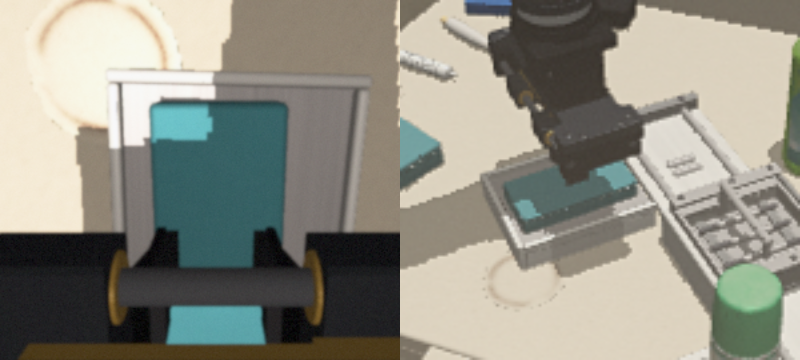

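The side crop shows the fingers closed above the case, which hasn't moved. So the tips sit higher than I took them to be; measuring them from depth.

Run:
```python
from h import *
o=env.get_obs(); t=o["tool_pos"]; print(t,o["tool_rot"],o["grip_width"])
for n in("side","wrist","top"):
    im,d,K,T=cam(n); P=cloud(d,K,T); hsv=cv2.cvtColor(im,cv2.COLOR_RGB2HSV)
    m=(hsv[...,2]<75)&(hsv[...,1]<110)&(np.linalg.norm(P[...,:2]-t[:2],axis=-1)<.06)&(P[...,2]>.046)&(P[...,2]<.12)
    q=P[m]; 
    if len(q): 
        q=q[np.argsort(q[:,2])]; print(n,len(q)); print(np.round((q[:8]-t)*1000)); print(np.percentile(q[:,2],[0,2,10,30]).round(4))
```

```text
[0.46982303 0.06166012 0.04793794] [ 1.79999435e+02  6.88704234e-04 -1.77645146e+02] 0.022881867607665734
side 30
[[ -7.  12.  15.]
 [ -9.  13.  15.]
 [-10.  18.  15.]
 [ -9. -18.  16.]
 [  7. -19.  17.]
 [  1. -20.  17.]
 [ -2. -20.  18.]
 [  9. -21.  18.]]
[0.0629 0.0629 0.0637 0.0668]
wrist 1628
[[ 12.  11.  -2.]
 [  6.  26.  -2.]
 [-10. -16.  12.]
 [-12.  16.  13.]
 [-10.  11.  13.]
 [-10.  13.  13.]
 [-10.  14.  14.]
 [-11. -17.  14.]]
[0.0461 0.0636 0.0704 0.0847]
```

Call:
jog_arm(
  motion=[
    [[0,0,0,0,0,0,0],[0,0,0,0,0,0,0],[0,0,0,0,0,0,0],[0,0,0,0,0,0,0],[0,0,0,0,0,0,0]],
  ],
)

```text
time_s: 4.3
tool_pos: [0.4698, 0.0617, 0.048]
tool_rot: [180.0, 0.0, -177.6]
force: [0.2, -0.1, -0.5]
grip_width: 0.0433
grasp_force: 0.0
```

Call:
jog_arm(
  motion=[
    [[0,0,0,0,0,0,0],[0,0,0,0,0,0,0],[0,0,0,0,0,0,0],[0,0,0,0,0,0,0]],
  ],
)

```text
time_s: 4.7
tool_pos: [0.4698, 0.0617, 0.048]
tool_rot: [180.0, 0.0, -177.6]
force: [0.0, 0.4, 0.0]
grip_width: 0.0753
grasp_force: 0.0
```

```bash
cat > tips.py <<'E'
from h import *
o=env.get_obs(); t=o["tool_pos"]; print(t,o["tool_rot"],o["grip_width"],o["time_s"])
Rt=rot(o["tool_rot"])
for n in("side","wrist"):
    im,d,K,T=cam(n); P=cloud(d,K,T); hsv=cv2.cvtColor(im,cv2.COLOR_RGB2HSV)
    L=(P-t)@Rt  # tool coords
    m=(abs(L[...,0])<.02)&(abs(L[...,1])<.07)&(P[...,2]>.049)&(P[...,2]<.16)&~((hsv[...,1]>90)&(hsv[...,2]>60))
    for s in(1,-1):
        q=L[m&(L[...,1]*s>0)]
        if len(q)>5: q=q[np.argsort(-q[:,2])]; print(n,s,len(q),"tool-frame mm",np.round(q[:12:2]*1000).astype(int).tolist())
E
python3 tips.py
```

```text
[0.46982888 0.06168781 0.04797782] [ 1.79995550e+02  4.28384819e-03 -1.77641513e+02] 0.07532919726631004 4.7
side 1 42 tool-frame mm [[10, 44, -16], [10, 45, -36], [0, 41, -42], [-4, 38, -46], [1, 38, -48], [-2, 39, -50]]
side -1 91 tool-frame mm [[-2, -45, -16], [-5, -47, -16], [-10, -47, -17], [11, -45, -18], [-7, -47, -19], [-3, -46, -20]]
wrist 1 3324 tool-frame mm [[0, 40, -13], [11, 48, -13], [-1, 40, -13], [-2, 40, -13], [10, 42, -14], [7, 40, -14]]
wrist -1 3904 tool-frame mm [[11, -45, -13], [-2, -39, -13], [11, -47, -14], [0, -39, -14], [10, -42, -14], [10, -40, -14]]
```

In both views the tips are about 13.5 mm behind the reported TCP, not ahead of it, so they are at z 0.0615. Going down 28 mm further and grasping.

Call:
jog_arm(
  motion=[
    [[0,0.01,0,0,0,0,0],[0,0.01,0.1,0,0,0,0],[0,0.01,0.2,0,0,0,0],[0,0.01,0.28,0,0,0,0],[0,0.01,0.28,0,0,0,0]],
  ],
  grip_force=25,
)

```text
time_s: 5.3
tool_pos: [0.4689, 0.0624, 0.0186]
tool_rot: [-180.0, -0.1, -177.6]
force: [-0.6, -0.8, 0.9]
grip_width: 0.0871
grasp_force: 0.0
```

Call:
jog_arm(
  motion=[
    [[0,0,0,0,0,0,1],[0,0,0,0,0,0,1],[0,0,0,0,0,0,1],[0,0,0,0,0,0,1],[0,0,0,0,0,0,1]],
  ],
)

```text
time_s: 5.8
tool_pos: [0.4699, 0.0628, 0.0202]
tool_rot: [180.0, 0.0, -177.6]
force: [0.7, 0.7, 0.5]
grip_width: 0.0598
grasp_force: 25.0
```

Call:
jog_arm(
  motion=[
    [[0,0,0,0,0,0,1],[0,0,0,0,0,0,1]],
  ],
)

```text
time_s: 6.0
tool_pos: [0.4699, 0.0628, 0.0202]
tool_rot: [180.0, 0.0, -177.6]
force: [-0.8, -0.6, 1.4]
grip_width: 0.0597
grasp_force: 25.0
```

Call:
jog_arm(
  motion=[
    [[0,0,-0.15,0,0,0,1],[0,0,-0.35,0,0,0,1],[0,0,-0.5,0,0,0,1],[0,0,-0.5,0,0,0,1]],
  ],
)

```text
time_s: 6.4
tool_pos: [0.4712, 0.063, 0.0715]
tool_rot: [179.9, 0.2, -177.6]
force: [-0.1, 0.0, -2.6]
grip_width: 0.0596
grasp_force: 25.0
```

Call:
jog_arm(
  motion=[
    [[0.02,-0.25,0,0,0,0,1],[0.04,-0.55,0,0,0,0,1],[0.08,-0.85,0,0,0,0.004,1],[0.08,-1,0,0,0,0.008,1],[0.08,-1,0,0,0,0.008,1]],
  ],
)

```text
time_s: 6.9
tool_pos: [0.4653, -0.0396, 0.0692]
tool_rot: [-180.0, -0.1, -179.3]
force: [-0.2, 1.1, -1.9]
grip_width: 0.0595
grasp_force: 25.0
```

Call:
jog_arm(
  motion=[
    [[0,-0.2,0,0,0,0,1],[0,-0.32,0.1,0,0,0,1],[0,-0.32,0.3,0,0,0,1],[0,-0.32,0.5,0,0,0,1],[0,-0.32,0.5,0,0,0,1]],
  ],
)

```text
time_s: 7.4
tool_pos: [0.464, -0.0678, 0.0173]
tool_rot: [180.0, -0.3, -179.0]
force: [-0.5, 0.2, -1.6]
grip_width: 0.0596
grasp_force: 25.0
```

Call:
jog_arm(
  motion=[
    [[0,0,0.1,0,0,0,1],[0,0,0.18,0,0,0,1],[0,0,0.22,0,0,0,1],[0,0,0.22,0,0,0,1],[0,0,0.22,0,0,0,1]],
  ],
)

```text
time_s: 7.9
tool_pos: [0.4667, -0.0696, -0.0018]
tool_rot: [180.0, 0.0, -179.1]
force: [0.2, 0.8, -2.2]
grip_width: 0.0596
grasp_force: 25.0
```

Call:
jog_arm(
  motion=[
    [[0,0,0,0,0,0,0.2],[0,0,0,0,0,0,0.15],[0,0,0,0,0,0,0.15],[0,0,0,0,0,0,0.15]],
  ],
)

```text
time_s: 8.3
tool_pos: [0.4667, -0.0696, -0.0018]
tool_rot: [180.0, 0.0, -179.1]
force: [0.3, 0.7, 0.1]
grip_width: 0.0732
grasp_force: 0.0
```

Call:
jog_arm(
  motion=[
    [[0,0,-0.2,0,0,0,0.15],[0,0,-0.6,0,0,0,0.15],[0,0,-1,0,0,0,0.15],[0,0,-1,0,0,0,0.15]],
  ],
)

```text
time_s: 8.7
tool_pos: [0.4707, -0.0699, 0.1032]
tool_rot: [179.9, 0.6, -179.1]
force: [0.6, -0.1, -0.2]
grip_width: 0.0739
grasp_force: 0.0
```

Run:
```python
exec(open("teal.py").read())
np.savez("w2.npz",im=im,d=d,K=K,T=T)
im,d,K,T=cam("top"); np.savez("top2.npz",im=im,d=d,K=K,T=T)
for z0,lab,(r0,r1,c0,c1) in((.022,"case",(195,290,310,370)),):
    hsv=cv2.cvtColor(im,cv2.COLOR_RGB2HSV); P=cloud(d,K,T)
    m=cv2.inRange(hsv,(80,60,40),(96,255,255)); m[:, :310]=0; m[:,380:]=0; q=P[m>0]; q=q[(q[:,2]>.012)&(q[:,2]<.032)]
    print(lab,len(q),q[:,2].mean() if len(q) else 0, q.min(0) if len(q) else 0,q.max(0) if len(q) else 0)
```

```text
case z 0.021933768175629864 ((465.76971435546875, -69.31266784667969), (118.98143005371094, 57.98419952392578), 0.9051928520202637) bbox px (286, 125, 72, 137)
case 12 0.02495684663453133 [ 0.47295781 -0.17359097  0.01545171] [0.93277654 0.02764007 0.03094626]
```

The case lies flat on the worktop: top z 0.0219, centre (0.466, -0.069). Next, round to the carrier's -y side with the jaws closing.

Call:
jog_arm(
  motion=[
    [[-0.3,0,0,0,0,0,1],[-0.65,0,0,0,0,0,1],[-1,0,0,0,0,0,1],[-1,0,0,0,0,0,1]],
  ],
)

```text
time_s: 9.2
tool_pos: [0.5688, -0.0673, 0.0956]
tool_rot: [-179.9, -0.1, -179.0]
force: [-0.7, -0.4, 0.7]
grip_width: 0.0498
grasp_force: 0.0
```

Call:
jog_arm(
  motion=[
    [[-0.34,0,0,0,0,0,1],[-0.34,-0.3,0,0,0,0,1],[-0.34,-0.65,0,0,0,0,1],[-0.34,-0.95,0,0,0,0,1],[-0.34,-0.95,0,0,0,0,1]],
  ],
)

```text
time_s: 9.7
tool_pos: [0.5989, -0.1691, 0.0967]
tool_rot: [-179.8, -0.2, -179.6]
force: [-0.3, 0.5, -0.8]
grip_width: 0.0099
grasp_force: 0.0
```

Call:
jog_arm(
  motion=[
    [[0,0,0,0,0,0,1],[0,0,0,0,0,0,1],[0,0,0,0,0,0,1],[0,0,0,0,0,0,1]],
  ],
)

```text
time_s: 10.1
tool_pos: [0.602, -0.1609, 0.0978]
tool_rot: [180.0, -0.0, -179.0]
force: [-0.1, 0.3, -0.6]
grip_width: 0.0004
grasp_force: 0.0
```

Run:
```python
from h import *
o=env.get_obs(); print(o["tool_pos"],o["grip_width"])
im,d,K,T=cam("top"); np.savez("top3.npz",im=im,d=d,K=K,T=T)
im,d,K,T=cam("wrist"); np.savez("w3.npz",im=im,d=d,K=K,T=T)
im2,_,_,_=cam("side")
cv2.imwrite("pics/a3.png",np.hstack([cv2.resize(im,(480,300))[...,::-1],cv2.resize(im2[120:320,220:430],(315,300))[...,::-1]]))
c,s=np.cos(np.radians(.96)),np.sin(np.radians(.96)); P=cloud(d,K,T)-[.6003,-.0671,0]
P=np.stack([P[...,0]*c+P[...,1]*s,-P[...,0]*s+P[...,1]*c,P[...,2]],-1)
for lo,hi in((.049,.054),(.043,.0475),(.062,.075)):
    mk=((P[...,2]>lo)&(P[...,2]<hi)&(abs(P[...,0])<.08)&(abs(P[...,1])<.09)).astype(np.uint8); k,lab,st,ce=cv2.connectedComponentsWithStats(mk)
    for i in range(1,k):
        if st[i,4]>60: q=P[lab==i]*1000; print((lo,hi),st[i],np.percentile(q,2,axis=0).round(1),np.percentile(q,98,axis=0).round(1))
```

```text
[ 0.60201037 -0.16092345  0.09779647] 0.00040700244437179327
(0.049, 0.054) [ 362  141   24   93 1892] [-53.9 -63.3  50.2] [ 11.8 -49.   53.4]
(0.049, 0.054) [ 504  142   42  118 2412] [-53.2  48.3  49.7] [33.1 62.8 53.3]
(0.043, 0.0475) [327 125  14  11 131] [-65.1 -89.8  43.1] [-58.8 -80.5  46. ]
(0.043, 0.0475) [ 369  125  167   12 1626] [-65.2 -57.   43.2] [-58.8  55.8  45.9]
(0.043, 0.0475) [ 382  141  141   93 2506] [-54.7 -47.1  43.9] [11.3 49.9 47.1]
(0.043, 0.0475) [488 218  22  42 648] [ 3.6 39.7 43.4] [37.3 50.3 47.1]
(0.062, 0.075) [ 392  205  132   13 1565] [-12.4 -43.4  66. ] [-5.  41.6 71.3]
```

View pics/a3.png

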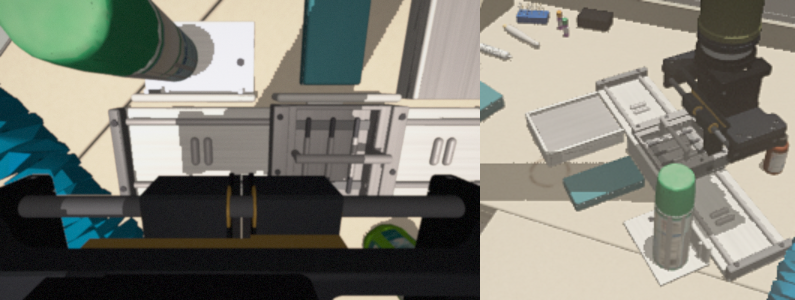

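The wrist view matches the given geometry: carrier sides at ±63 mm, handle bar at x -8.5, guard at -59 to -65. The closed jaws are over the rail on the carrier's -y side, with about 15 mm of gap. Descending and pushing.

Call:
jog_arm(
  motion=[
    [[0,0,0.3,0,0,0,1],[0,0,0.6,0,0,0,1],[0,0,0.8,0,0,0,1],[0,0,0.85,0,0,0,1],[0,0,0.85,0,0,0,1]],
  ],
)

```text
time_s: 10.75
tool_pos: [0.6015, -0.1623, 0.0125]
tool_rot: [180.0, -0.1, -179.1]
force: [-0.2, -0.3, 1.0]
grip_width: 0.0009
grasp_force: 0.0
```

Call:
jog_arm(
  motion=[
    [[0,0.06,0,0,0,0,1],[0,0.12,0,0,0,0,1],[0,0.16,0,0,0,0,1],[0,0.2,0,0,0,0,1],[0,0.2,0,0,0,0,1]],
  ],
)

```text
time_s: 11.25
tool_pos: [0.602, -0.1413, 0.0134]
tool_rot: [180.0, 0.0, -179.0]
force: [-0.3, 0.5, 0.4]
grip_width: 0.0
grasp_force: 0.0
```

Call:
jog_arm(
  motion=[
    [[0,0.15,0,0,0,0,1],[0,0.3,0,0,0,0,1],[0,0.45,0,0,0,0,1],[0,0.6,0,0,0,0,1],[0,0.7,0,0,0,0,1]],
  ],
)

```text
time_s: 11.75
tool_pos: [0.6005, -0.0696, 0.0129]
tool_rot: [179.9, -0.0, -179.0]
force: [0.6, -0.1, 0.4]
grip_width: 0.0005
grasp_force: 0.8
```

```bash
cat > car.py <<'E'
from h import *
o=env.get_obs(); t=o["tool_pos"]; O=np.array([.6003,-.0674,0]); c,s=np.cos(np.radians(.96)),np.sin(np.radians(.96)); M=np.array([[c,s,0],[-s,c,0],[0,0,1]])
print("tool in rail mm",(M@(t-O)*1000).round(1),"t",o["time_s"],"F",o["force"].round(1),o["grip_width"])
for n in("wrist","side","top"):
    im,d,K,T=cam(n); P=(cloud(d,K,T)-O)@M.T*1000; hsv=cv2.cvtColor(im,cv2.COLOR_RGB2HSV); g=hsv[...,1]<60
    np.savez(n+"c.npz",im=im,P=P)
    for lo,hi,nm in((49,54.5,"walls"),(62,75,"handle"),(43,48,"flange")):
        mk=(g&(hsv[...,2]>70)&(P[...,2]>lo)&(P[...,2]<hi)&(P[...,0]>(-57 if nm!="handle" else -190))&(P[...,0]<70)&(abs(P[...,1])<225)).astype(np.uint8); k,lab,st,ce=cv2.connectedComponentsWithStats(mk)
        for i in range(1,k):
            if st[i,4]>40: q=P[lab==i]; print(n,nm,st[i,4],np.percentile(q,2,axis=0).round(1),np.percentile(q,98,axis=0).round(1))
E
python3 car.py
```

```text
tool in rail mm [ 0.2 -2.2 12.9] t 11.75 F [ 0.6 -0.1  0.4] 0.0005183923807579642
wrist walls 2434 [-54.5   8.9  50.4] [-19.7  23.1  53.3]
wrist walls 2703 [-54.5 120.   50. ] [-20.3 134.7  53.4]
wrist flange 5021 [-54.8  24.9  44. ] [-12.5 121.6  47.1]
wrist flange 942 [ 14.3 110.6  43.6] [ 37.7 121.1  46.9]
side walls 62 [-53.9 122.3  49.4] [-12.8 137.9  54.4]
side walls 79 [-53.3  10.5  49.6] [-10.6  29.3  54.3]
side handle 92 [-128.5 -190.9   62.5] [ -87.6 -161.2   74.9]
side flange 92 [-54.6  55.6  43.1] [ -9.5 128.7  47.8]
side flange 45 [-54.4   9.8  43.3] [-13.2  44.9  47.8]
top walls 158 [-50.8 121.3  49. ] [ 62.1 136.5  54.3]
top flange 63 [-3.1 94.3 43.5] [ 61.6 121.6  47.8]
top flange 42 [-53.  112.7  43.4] [-10.3 122.5  47.6]
```

Call:
jog_arm(
  motion=[
    [[0,0.1,0,0,0,0,1],[0,0.24,0,0,0,0,1],[0,0.38,0,0,0,0,1],[0,0.5,0,0,0,0,1],[0,0.58,0,0,0,0,1]],
  ],
)

```text
time_s: 12.4
tool_pos: [0.5995, -0.0133, 0.0129]
tool_rot: [-179.9, -0.0, -179.0]
force: [0.9, -8.5, 0.3]
grip_width: 0.0003
grasp_force: 3.7
```

Call:
jog_arm(
  motion=[
    [[0,0.02,0,0,0,0,1],[0,0.04,0,0,0,0,1],[0,0.06,0,0,0,0,1],[0,0.06,0,0,0,0,1]],
  ],
)

```text
time_s: 12.8
tool_pos: [0.5994, -0.0077, 0.0129]
tool_rot: [179.9, -0.0, -179.1]
force: [-0.3, -0.5, 0.2]
grip_width: 0.0004
grasp_force: 0.4
```

```bash
python3 car.py | grep -v flange
```

```text
tool in rail mm [ 0.1 59.7 12.9] t 12.8 F [-0.3 -0.5  0.2] 0.00036726613742369817
wrist walls 2449 [-54.6  70.8  50.4] [-19.7  85.   53.2]
wrist walls 2714 [-54.7 182.2  50. ] [-20.1 196.7  53.4]
side walls 67 [-53.7 180.1  49.4] [ -6.9 196.4  54.2]
side walls 76 [-53.3  69.5  49.5] [-10.7  86.3  54.3]
side handle 93 [-128.3 -191.6   62.2] [ -85.6 -160.7   74.7]
top walls 150 [-49.9 181.1  49.1] [ 60.6 193.5  54.1]
```

Call:
jog_arm(
  motion=[
    [[0,0.02,0,0,0,0,1],[0,0.04,0,0,0,0,1],[0,0.05,0,0,0,0,1],[0,0.05,0,0,0,0,1],[0,0.05,0,0,0,0,1]],
  ],
)

```text
time_s: 13.45
tool_pos: [0.5994, -0.0033, 0.013]
tool_rot: [180.0, 0.0, -179.1]
force: [-0.4, -0.4, -0.7]
grip_width: 0.0006
grasp_force: 0.0
```

```bash
python3 car.py | grep -v flange
```

```text
tool in rail mm [ 0.2 64.1 13. ] t 13.45 F [-0.4 -0.4 -0.7] 0.0006461141771584539
wrist walls 2458 [-54.6  77.9  50.4] [-19.8  92.1  53.3]
wrist walls 2791 [-54.7 189.2  49.8] [-19.5 203.8  53.3]
side walls 64 [-53.5 177.3  49.3] [ -6.4 205.2  54.2]
side walls 72 [-54.3  76.1  49.5] [-11.1  91.2  54.3]
side handle 92 [-128.5 -191.1   62.3] [ -87.6 -161.6   74.5]
top walls 153 [-49.5 187.1  49.2] [ 61.5 199.6  54.2]
```

The carrier snapped into the station: it moved 7 mm for 4.4 mm of push, and the force dropped to 0. Backing off, lifting, and moving to behind the handle bar with jaws slightly open.

Call:
jog_arm(
  motion=[
    [[0,-0.06,0,0,0,0,1],[0,-0.12,0,0,0,0,1],[0,-0.12,-0.3,0,0,0,1],[0,-0.12,-0.65,0,0,0,0.7],[0,-0.12,-0.8,0,0,0,0.7]],
  ],
)

```text
time_s: 14.1
tool_pos: [0.6014, -0.0167, 0.0961]
tool_rot: [180.0, 0.3, -179.2]
force: [0.5, 1.2, 0.1]
grip_width: 0.0096
grasp_force: 0.0
```

Call:
jog_arm(
  motion=[
    [[-0.08,0.3,0,0,0,0,0.7],[-0.16,0.65,0,0,0,0,0.7],[-0.16,0.88,0,0,0,0,0.7],[-0.16,0.88,0,0,0,0,0.7],[-0.16,0.88,0,0,0,0,0.7]],
  ],
)

```text
time_s: 14.6
tool_pos: [0.6138, 0.0723, 0.0925]
tool_rot: [-179.9, -0.0, -179.0]
force: [0.0, -0.5, -1.2]
grip_width: 0.0259
grasp_force: 0.0
```

```bash
python3 car.py
python3 - <<'E'
import cv2,numpy as np
a=np.load("wristc.npz")["im"]; b=np.load("sidec.npz")["im"]
cv2.imwrite("pics/a4.png",np.hstack([cv2.resize(a,(480,300)),cv2.resize(b[120:320,220:430],(315,300))])[...,::-1])
E
```

```text
tool in rail mm [ 15.9 139.4  92.5] t 14.6 F [ 0.  -0.5 -1.2] 0.025879673158692686
wrist walls 2436 [-53.7  78.2  50.3] [25.3 92.4 53.5]
wrist walls 2409 [-53.7 189.6  50.2] [ 25.2 203.9  53.3]
wrist handle 1771 [-12.1  98.7  66.2] [ -3.9 182.2  71.3]
wrist flange 3087 [-54.3  92.4  44.3] [ 38.7 189.9  47.2]
wrist flange 588 [ 3.1 92.1 44.1] [ 46.3 100.5  47.3]
side walls 44 [  7.6 187.5  49.6] [ 41.2 204.4  53.9]
side walls 73 [-53.7 177.2  49.7] [ -5.7 204.7  54.4]
side walls 195 [-53.5  76.2  49.3] [58.9 95.4 54.4]
side handle 85 [-11.5  95.2  64.6] [ -3.1 181.1  73.3]
side handle 88 [-128.2 -191.    62.5] [ -85.6 -161.5   74.9]
side flange 103 [14.1 97.9 43.5] [ 60.9 191.8  47.9]
side flange 70 [-54.3 135.3  43.1] [ -9.9 194.9  47.8]
side flange 48 [-25.2  75.3  43.2] [60.4 79.9 47.9]
top walls 90 [-51.7  76.2  49.4] [15.6 88.9 54.3]
```

View pics/a4.png

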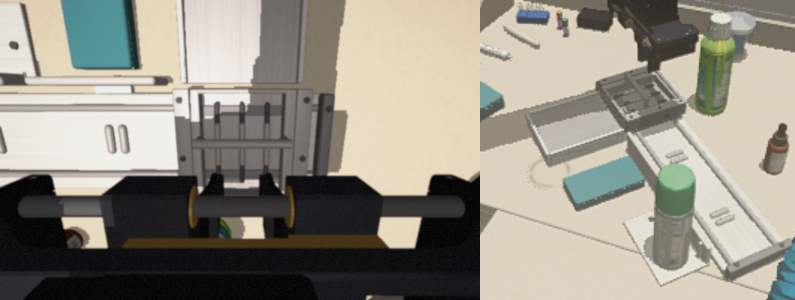

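The carrier stands in line with the landing, the handle bar is at rail x -12 to -4, y 140, and the tips are behind it. Descending to hook, then a slow pull.

Call:
jog_arm(
  motion=[
    [[0,0.01,0.2,0,0,0,0.7],[0,0.01,0.4,0,0,0,0.7],[0,0.01,0.53,0,0,0,0.7],[0,0.01,0.53,0,0,0,0.7]],
  ],
)

```text
time_s: 15.15
tool_pos: [0.6125, 0.0725, 0.038]
tool_rot: [-179.9, -0.2, -179.2]
force: [0.2, 0.4, -0.6]
grip_width: 0.0262
grasp_force: 0.0
```

Call:
jog_arm(
  motion=[
    [[0.04,0,0,0,0,0,0.7],[0.08,0,0,0,0,0,0.7],[0.11,0,0,0,0,0,0.7],[0.13,0,0,0,0,0,0.7],[0.15,0,0,0,0,0,0.7]],
  ],
)

```text
time_s: 15.65
tool_pos: [0.6036, 0.0737, 0.0422]
tool_rot: [180.0, 0.6, -179.1]
force: [9.8, -0.4, -1.7]
grip_width: 0.0261
grasp_force: 5.2
```

Call:
jog_arm(
  motion=[
    [[0.03,0,0,0,0,0,0.7],[0.06,0,0,0,0,0,0.7],[0.09,0,0,0,0,0,0.7],[0.12,0,0,0,0,0,0.7],[0.15,0,0,0,0,0,0.7]],
  ],
)

```text
time_s: 16.15
tool_pos: [0.5833, 0.0734, 0.04]
tool_rot: [180.0, -0.1, -179.1]
force: [0.2, 0.0, -0.3]
grip_width: 0.0262
grasp_force: 0.0
```

```bash
python3 car.py
```

```text
tool in rail mm [-14.6 141.1  40. ] t 16.15 F [ 0.2  0.  -0.3] 0.02616349980932628
wrist walls 1478 [-54.8  78.2  50.3] [-24.   92.5  53.3]
wrist walls 1470 [-54.8 189.6  50.2] [-23.9 203.8  53.4]
wrist handle 3054 [-39.9  99.6  66. ] [-31.8 183.   71.2]
wrist flange 696 [-56.5  90.7  44. ] [-34.4 101.1  47.2]
wrist flange 647 [-56.8 181.2  44.2] [-35.7 191.1  47.1]
wrist flange 55 [-22.9  91.5  44.4] [-20.9 101.2  47.5]
wrist flange 67 [-23.5 181.4  44.5] [-21.1 190.2  47.3]
wrist flange 399 [ 23.2 124.5  43.8] [ 27.1 158.5  47. ]
side walls 201 [-53.8  75.7  49.3] [59.7 98.5 54.3]
side handle 92 [-39.3  95.5  63.3] [-24.6 180.6  72.8]
side handle 93 [-128.4 -191.1   63. ] [ -87.8 -161.2   74.6]
```

The tray left its catches after about 10 N and slid 28 mm. Pulling on slowly.

Call:
jog_arm(
  motion=[
    [[0.08,0,0,0,0,0,0.7],[0.18,0,0,0,0,0,0.7],[0.28,0,0,0,0,0,0.7],[0.38,0,0,0,0,0,0.7],[0.48,0,0,0,0,0,0.7]],
  ],
)

```text
time_s: 16.8
tool_pos: [0.535, 0.0726, 0.0399]
tool_rot: [180.0, -0.0, -179.1]
force: [1.1, 0.6, -0.8]
grip_width: 0.0259
grasp_force: 0.7
```

Call:
jog_arm(
  motion=[
    [[0.1,0,0,0,0,0,0.7],[0.2,0,0,0,0,0,0.7],[0.28,0,0,0,0,0,0.7],[0.34,0,0,0,0,0,0.7],[0.38,0,0,0,0,0,0.7]],
  ],
)

```text
time_s: 17.3
tool_pos: [0.4977, 0.072, 0.0401]
tool_rot: [180.0, 0.0, -179.1]
force: [1.4, 0.6, -1.1]
grip_width: 0.0263
grasp_force: 0.8
```

```bash
python3 car.py|grep -v flange
```

```text
tool in rail mm [-100.2  141.1   40.1] t 17.3 F [ 1.4  0.6 -1.1] 0.02630873015210703
wrist handle 2671 [-120.6  100.1   65.6] [-112.7  182.6   70.7]
side walls 72 [  2.2 187.9  49.7] [ 60.  203.9  54.4]
side walls 185 [-53.2  75.4  49.6] [57.9 91.4 54.3]
side handle 75 [-120.2   96.8   64.3] [-112.9  182.1   72.5]
side handle 95 [-128.5 -191.5   62.4] [ -85.5 -161.7   75. ]
top walls 149 [-46.1  75.4  49.2] [59.4 88.8 54.3]
```

Call:
jog_arm(
  motion=[
    [[0.07,0,0,0,0,0,0.7],[0.14,0,0,0,0,0,0.7],[0.2,0,0,0,0,0,0.7],[0.23,0,0,0,0,0,0.7],[0.23,0,0,0,0,0,0.7]],
  ],
)

```text
time_s: 17.95
tool_pos: [0.4746, 0.0717, 0.0401]
tool_rot: [180.0, -0.0, -179.1]
force: [0.7, 0.3, 1.4]
grip_width: 0.0261
grasp_force: 0.5
```

Call:
jog_arm(
  motion=[
    [[-0.06,0,0,0,0,0,0.7],[-0.12,0,0,0,0,0,0.7],[-0.12,0,-0.2,0,0,0,0.7],[-0.12,0,-0.6,0,0,0,0.7],[-0.12,0,-1,0,0,0,0.7]],
  ],
)

```text
time_s: 18.45
tool_pos: [0.4865, 0.0714, 0.1402]
tool_rot: [-179.9, -0.2, -179.1]
force: [1.0, 0.5, 0.2]
grip_width: 0.0263
grasp_force: 0.0
```

Call:
jog_arm(
  motion=[
    [[0,0,-0.3,0,0,0,0.7],[0,0,-0.5,0,0,0,0.7],[0,0,-0.5,0,0,0,0.7]],
  ],
)

```text
time_s: 18.75
tool_pos: [0.4893, 0.0722, 0.1927]
tool_rot: [179.9, 0.3, -179.1]
force: [0.1, 0.1, 0.3]
grip_width: 0.0263
grasp_force: 0.0
```

```bash
python3 car.py|grep -v flange
python3 - <<'E'
import cv2,numpy as np
a=np.load("wristc.npz")["im"]; b=np.load("sidec.npz")["im"]; P=np.load("wristc.npz")["P"]
cv2.imwrite("pics/a5.png",np.hstack([cv2.resize(a,(480,300)),cv2.resize(b[120:320,220:430],(315,300))])[...,::-1])
m=(P[...,2]>42)&(P[...,2]<48)&(P[...,1]>80)&(P[...,1]<200)&(P[...,0]<-67); q=P[m]; print("tray flange",np.percentile(q,1,axis=0),np.percentile(q,99,axis=0),cv2.minAreaRect(q[:,:2].astype(np.float32)))
for s,n in(((P[...,0]<-170),"front"),((P[...,0]>-110),"rear")): print(n,"z",np.median(P[m&s][:,2]) if (m&s).any() else None)
E
```

```text
tool in rail mm [-108.7  141.4  192.7] t 18.75 F [0.1 0.1 0.3] 0.02628405880962397
wrist walls 225 [-54.9  78.4  50. ] [-31.7  92.2  53.9]
wrist walls 208 [-54.9 190.1  50.4] [-32.5 204.   54.1]
wrist handle 816 [-143.3   99.4   65.6] [-135.6  182.9   70.5]
wrist handle 170 [-128.7 -166.2   63.6] [ -81.4 -139.2   74.9]
side walls 146 [-53.2 187.1  49.9] [ 57.3 203.6  54.2]
side walls 189 [-53.6  75.1  49.3] [59.4 91.1 54.3]
side handle 85 [-142.8   96.3   64.8] [-134.5  182.    71.9]
side handle 98 [-128.3 -191.2   62.4] [ -88.2 -161.    74.8]
top walls 128 [-30.3  75.5  49.1] [62.2 88.6 54.3]
tray flange [-186.05692699   89.77880661   42.57615536] [-76.43515626 192.732877    46.62722863] ((-131.0298309326172, 141.25222778320312), (104.15740966796875, 110.0597915649414), 89.95085906982422)
front z 44.71182159662754
rear z 44.810913087382
```

View pics/a5.png

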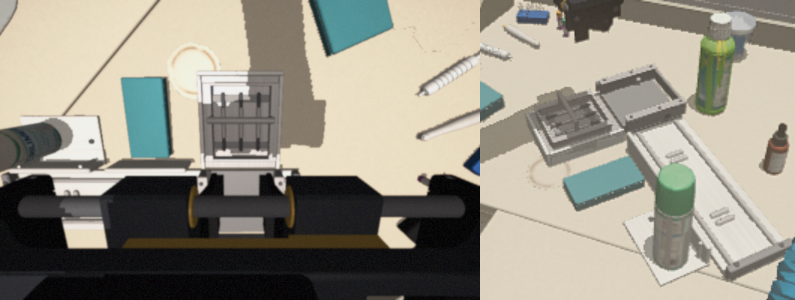

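The tray lies level on the plate: centre at landing x -3 mm, yaw aligned, front and rear flanges both at z 44.7-44.8 mm. The carrier is still at its station, the case lies flat on the worktop, and the robot is clear.

```bash
python3 -c "
from cell import env
print(env.sign_off())"
```

```text
the job is handed in; nothing more can be done
None
```

The job is handed in at about 19 s: the small case lies flat on the worktop, the carrier is clicked in at the landing's station, and the whole tray lies level on the landing plate, with the bottles and can never touched.

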